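# Find the full tin of paper clips by its weight

### The arm

A 6-joint arm with a two-finger parallel gripper is mounted at the origin on a cart in front of the work surface, level with it; the furniture and walls round the work are solid. World frame = base frame: x ahead of the robot, y to its left, z up, the work surface at z = 0. Lengths are in m, angles in rad, forces in N, time in s.
With the tool pointing down it reaches from about 0.275 to 0.975 m from the base axis. Payload 8.4 kg.
Tool frame: the origin (TCP) lies at the very end of the fingers, on their centre line; the grasp point (between the pads) lies r.grasp_offset behind it (r.grasp_offset is the distance from the TCP to the grasp point, in m); z points along the fingers, y is the line along which they close (so a half turn about z gives the same grasp; the last joint's range is limited). The gripper opens to 92 mm and grips with 3 to 60 N. Pads are 20 mm wide; open, the fingers measure 128 mm over their backs; the gripper's body (75 mm by 189 mm) begins 69 mm behind the grasp point.
Start: joints at [-1.202, 0.353, 1.633, -0, 1.155, -0.002], TCP at [0.226, -0.583, 0.215] pointing down, gripper open.
Joint ranges: [-2.63, 2.63], [-0.92, 2.1], [0.06, 2.66], [-1.3, 4.44], [0, 2.69], [-3.02, 3.02]. Speed limits (rad/s): [2.22, 2.22, 2.79, 3.14, 3.14, 3.14].

### API

Orientations are given as a 3x3 rotation matrix whose columns are the frame's x, y, z axes.
In Python, from workcell import r gives the robot as it stands.
- The arm moves only by the tool send_rows, never from a script. Its argument "plan" is a list of rows, each a list of 7 numbers: the opening, from 0 (shut) to 1 (fully open), then the shift along the tool's x, y, z in units of 0.3 m (1.0 is 0.3 m), then the turn, a rotation vector about the tool's x, y, z in units of pi/4 rad (1.0 is pi/4 rad). In form: [[gripper, tx, ty, tz, wx, wy, wz], ...]. A call has exactly 5 rows; each row is the pose to reach, as a shift and turn from the pose commanded when the call began, along the tool's axes at that moment; what a row does not reach only later rows make up. A row lasts 1/12 s, in which the tool goes at most 41.7 mm and 7.16 degrees, less where a joint would pass 70% of its speed; a pose out of reach is approached as far as the arm can. A call with a number of a shift or a turn outside -1 to 1 is refused whole. A call with a gripper value outside its range is refused whole. The fingers move at their own pace and stop on an object; "force" is the grip in N (left out, the last holds). Time passes only in rows, so rows that repeat a pose let the fingers close, or fill a call up. It gives the time, the measured TCP pose, the force, the opening and the grip force at its end, in the units of the state.
- r.get_state(): the state, without advancing time (a new reading comes with each control period).
- r.capture(name): name is "scene" or "top"; returns a dict with "img" (400x640x3 uint8, red, green, blue), "z_map" (400x640 float32, m along the optical axis (not along the pixel's ray), 0 where there is no reading), "fx", "fy", "cx", "cy" (pixels), "world_from_camera" (4x4, takes a point from camera to world coordinates). Camera axes: x right, y down, z forward; pixel columns grow to the right and rows downward; lengths in m; the calibration is good to about 2 mm. A picture is of the moment at which its call begins.
- r.sign_off(): hands the job in; it is judged then, once.
The state is a dict: "t": time; "joints": joint angles; "joint_velocities": joint speeds; "joint_torque": joint torques, N m; "position": TCP position; "orientation": TCP orientation; "contact_force": force on the tool from outside, world axes, zero at the start; "moment": the same for the moment, N m; "finger_gap": finger opening in m; "gripper_force": force on a finger pad.
Only numpy, scipy, OpenCV 4.12 (cv2) and the standard library are available. Lean on these libraries where they do the work, as an engineer would, in place of code of your own. Each camera call takes 0.05 s, during which the arm holds its last target. There are 200 camera calls.

### The job

One of the two round steel paper-clip tins on the desk is full and the other is empty, and they look the same. Find the full one by its weight as you lift it, and stand it gently in the free part of the pen tray at the right, near the mug (not the full tray at the back). Leave the empty tin standing on the desk where it was (put it back on its place if you lifted it), and do not tip either tin over.

Things in the scene. Friction and masses are not known exactly. Their poses are not given: they have to be found in the camera images.
- tin_a: One of two identical plain round steel tins with flat closed lids (embossed paper clip on the lid), upright; 56 mm diameter, 60 mm high; the origin is the centre of its underside, z up. The full tin weighs about 0.5 to 0.6 kg, the empty one 0.1 kg; which of the two is the full one changes from start to start and cannot be seen. The lid does not come off.
- tin_b: One of two identical plain round steel tins with flat closed lids (embossed paper clip on the lid), upright; 56 mm diameter, 60 mm high; the origin is the centre of its underside, z up. The full tin weighs about 0.5 to 0.6 kg, the empty one 0.1 kg; which of the two is the full one changes from start to start and cannot be seen. The lid does not come off.
- tray: Shallow light-grey pen tray at the right of the desk, in front of the mug (a second tray like it, full of pens, stands at the back left and plays no part), fixed to the desk, 222 mm long (its x axis, pointing roughly away from the robot) by 91 mm wide (y), walls 3 mm thick and 20 mm high, floor 3 mm thick; origin at the centre of its underside. The end at +x (50 mm long) holds a battery and a pencil sharpener, both lower than the walls; the rest is free.
- tray_free (a point): The centre of the free part of the pen tray, on the top of its floor (3 mm above the desk), 30 mm from the tray's centre towards -x of the tray. The free part runs 78 mm towards the near wall, and about 85 mm the other way up to the battery, and is 85 mm wide.

How it is judged:
At the end, for the whole second after the job is handed in: The full tin stands upright (7 degrees) and still on the pen tray's floor, its centre within 18 mm of the tray's long middle line and from 85 mm before to 50 mm beyond the tray's centre; the empty tin stands upright and still on the desk within 40 mm of its start (((contact force between tin_a and tray above 2.5 N and x of tin_a in the frame of tray between -0.085 and 0.05 m and y of tin_a in the frame of tray between -0.018 and 0.018 m and z of tin_a in the frame of tray below 0.008 m and angle between each of tin_a, tin_b's own z axis and vertical below 0.12 rad and linear speed of each of tin_a, tin_b below 0.02 m/s and distance of tin_b from where it was at the start of the episode below 0.04 m and height (world z) of tin_b below 0.008 m) or (contact force between tin_b and tray above 2.5 N and x of tin_b in the frame of tray between -0.085 and 0.05 m and y of tin_b in the frame of tray between -0.018 and 0.018 m and z of tin_b in the frame of tray below 0.008 m and angle between each of tin_b, tin_a's own z axis and vertical below 0.12 rad and linear speed of each of tin_b, tin_a below 0.02 m/s and distance of tin_a from where it was at the start of the episode below 0.04 m and height (world z) of tin_a below 0.008 m))); the robot touches nothing.
It fails at once if a tin is tipped over (more than 35 degrees) (angle between any of tin_a, tin_b's own z axis and vertical above 0.61 rad).
It fails at once if a tin is dropped or driven hard into the tray (more than 45 N) (contact force between any of tin_a, tin_b and tray above 45 N).
It also fails if it takes over 58 s, if anything falls off the work surface, if the arm or the gripper's body presses on something with over 40 N, if the wrist force passes 120 N, or if a joint passes its speed limit or range.

## Working session

There is one attempt and no reset: what is moved stays moved. The work goes in short steps, Python scripts to look and compute and a tool call to move; the robot and the scene stay as the last step left them, time stands still between calls to the robot, and variables do not carry over. Pictures are saved under pics/ and viewed, at most 10 in all, crops included, and the job is handed in when it is done.

Besides the shell and the picture viewer there is one more tool, called after "Call:" as a command line: name --pt "numbers of a row" for each row, then --argument value for the rest. send_rows: Moves the arm, as the interface text tells. Its arguments: {"type":"object","properties":{"plan":{"type":"array","items":{"type":"array","items":{"type":"number"}}},"force":{"type":"number"}},"required":["plan"]}

```bash
mkdir -p pics; python3 - <<'E'
from workcell import r
import cv2,numpy as np
for n in("scene","top"):
    c=r.capture(n); cv2.imwrite(f"pics/{n}0.png",c["img"][:,:,::-1]); np.savez(f"{n}0.npz",**c)
    print(n,c["fx"],c["world_from_camera"].round(3).tolist())
s=r.get_state(); print(s, r.grasp_offset)
E
```

```text
scene 492.0068412316232 [[-0.67, -0.552, 0.497, -0.121], [-0.742, 0.51, -0.434, 0.537], [-0.014, -0.66, -0.751, 0.976], [0.0, 0.0, 0.0, 1.0]]
top 389.35932516002225 [[0.026, -0.991, 0.134, 0.379], [-1.0, -0.027, -0.003, -0.011], [0.007, -0.134, -0.991, 0.877], [0.0, 0.0, 0.0, 1.0]]
{'t': 0.1, 'joints': array([-1.20240411e+00,  3.53571954e-01,  1.63403675e+00,  3.87991474e-06,
        1.15519480e+00, -2.46279141e-03]), 'joint_velocities': array([ 0.00045113, -0.00031557, -0.00021157, -0.00093241, -0.00023801,
       -0.00187604]), 'joint_torque': array([ 8.33836475e-04, -5.94902158e+01, -3.34928942e+01,  6.99563208e-02,
        1.83259207e-02, -1.72213578e-05]), 'position': array([ 0.22631693, -0.58212214,  0.21395294]), 'orientation': array([[ 9.32018389e-01,  3.62410727e-01, -4.32734899e-04],
       [ 3.62410985e-01, -9.32017703e-01,  1.13088920e-03],
       [ 6.52978905e-06, -1.21083741e-03, -9.99999267e-01]]), 'contact_force': array([ 0.41407093,  0.32231759, -0.05765136]), 'moment': array([-0.0370947 , -0.03702107,  0.00562324]), 'gripper_force': 0.0, 'finger_gap': 0.09205407306002508} 0.0187
```

View pics/top0.png

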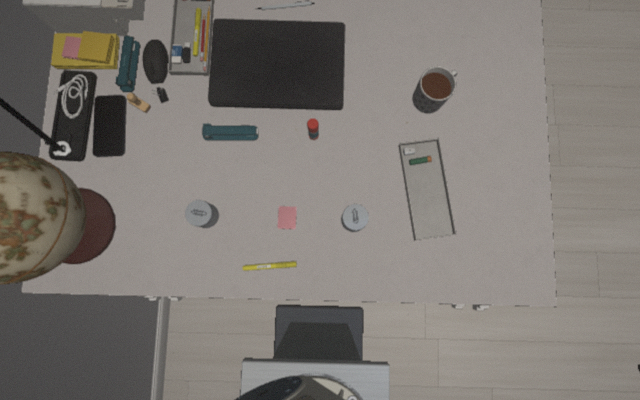

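View pics/scene0.png

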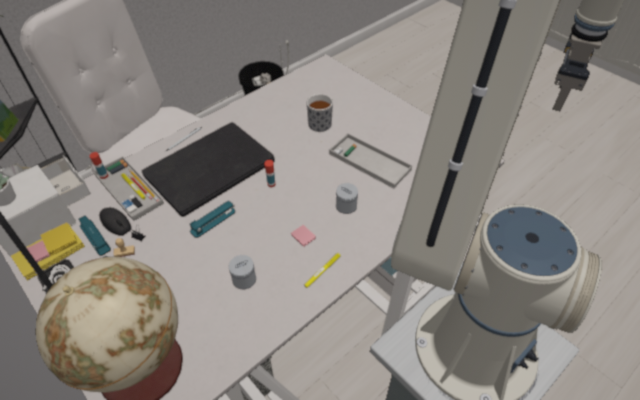

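The top view shows the tins at about (199,213) and (355,217). The tray has corners near (400,145), (438,140), (454,235) and (415,240), with the battery at its far end.

```bash
cat > h.py <<'E'
import numpy as np
def cloud(c):
    z=c["z_map"]; v,u=np.mgrid[:z.shape[0],:z.shape[1]]
    p=np.stack([(u-c["cx"])/c["fx"]*z,(v-c["cy"])/c["fy"]*z,z],-1)
    T=c["world_from_camera"]; return p@T[:3,:3].T+T[:3,3]
E
python3 - <<'E'
import numpy as np,cv2
from h import cloud
for n in("top","scene"):
    P=cloud(np.load(n+"0.npz"))
    if n=="top": print("desk z",P[180,250:330:20,2].round(4))
    ok=np.load(n+"0.npz")["z_map"]>0
    X,Y,Z=P[...,0],P[...,1],P[...,2]
    m=ok&(Z>.052)&(Z<.068)&(X>.2)&(X<.5)&(Y>-.25)&(Y<.45)
    k,l,st,_=cv2.connectedComponentsWithStats(m.astype(np.uint8))
    for i in range(1,k):
        if st[i,4]<100: continue
        q=P[l==i]; (cx,cy),R=cv2.minEnclosingCircle(q[:,:2].astype(np.float32))
        print(n,"lid",st[i],np.round([cx,cy,R,np.median(q[:,2])],4),q[:,:2].mean(0).round(4))
    m=ok&(Z>.013)&(Z<.024)&(X>.22)&(X<.62)&(Y>-.4)&(Y<-.15)
    k,l,st,_=cv2.connectedComponentsWithStats(m.astype(np.uint8))
    for i in range(1,k):
        if st[i,4]>60:
            q=P[l==i][:,:2].astype(np.float32); b=cv2.minAreaRect(q); print(n,"tray",st[i],b,cv2.boxPoints(b).round(3).tolist())
E
```

```text
desk z [0.002  0.0009 0.0006 0.002 ]
top lid [185 199  28  27 568] [0.461  0.2552 0.0282 0.0611] [0.4604 0.2538]
top lid [343 204  26  26 540] [ 0.4611 -0.0764  0.0279  0.0609] [ 0.4606 -0.0763]
top tray [400 150  57  90 391] ((0.5251001119613647, -0.2414158135652542), (0.20363526046276093, 0.09274320304393768), 9.443436622619629) [[0.4169999957084656, -0.21199999749660492], [0.4320000112056732, -0.30399999022483826], [0.6330000162124634, -0.27000001072883606], [0.6179999709129333, -0.17900000512599945]]
top tray [410 155  22  10 127] ((0.5986835956573486, -0.22550012171268463), (0.014009810984134674, 0.04895066097378731), 10.6788969039917) [[0.5870000123977661, -0.2029999941587448], [0.5960000157356262, -0.25099998712539673], [0.6100000143051147, -0.24799999594688416], [0.6010000109672546, -0.20000000298023224]]
scene lid [336 183  22  19 314] [ 0.4592 -0.0758  0.0297  0.0594] [ 0.4589 -0.0733]
scene lid [228 255  26  22 441] [0.4617 0.2563 0.0292 0.0596] [0.459  0.2569]
scene tray [356 137  56  39 148] ((0.5198672413825989, -0.28348469734191895), (0.0437731109559536, 0.19250139594078064), 86.93621826171875) [[0.4230000078678131, -0.30000001192092896], [0.6150000095367432, -0.3100000023841858], [0.6169999837875366, -0.2669999897480011], [0.42500001192092896, -0.25600001215934753]]
scene tray [332 150  70  36 175] ((0.51910400390625, -0.20372095704078674), (0.2087874412536621, 0.039882488548755646), 15.08346176147461) [[0.4129999876022339, -0.21199999749660492], [0.4230000078678131, -0.25], [0.625, -0.19599999487400055], [0.6150000095367432, -0.15700000524520874]]
```

Call:
send_rows --pt "1 0.1 -0.096 0 0 0 0" --pt "1 0.2 -0.192 0 0 0 0" --pt "1 0.3 -0.288 0 0 0 0" --pt "1 0.4 -0.384 0 0 0 0" --pt "1 0.45 -0.43 0 0 0 0" --force 30

```text
t: 0.52
position: [0.3061, -0.4093, 0.2141]
orientation: [[0.932, 0.363, -0.0], [0.363, -0.932, 0.002], [0.0, -0.002, -1.0]]
contact_force: [0.5, -0.1, 0.2]
finger_gap: 0.0917
gripper_force: 0.0
```

Call:
send_rows --pt "1 0.1 -0.096 0 0 0 0" --pt "1 0.2 -0.192 0 0 0 0" --pt "1 0.3 -0.288 0 0 0 0" --pt "1 0.4 -0.384 0 0 0 0" --pt "1 0.45 -0.43 0 0 0 0"

```text
t: 0.93
position: [0.3852, -0.2407, 0.2144]
orientation: [[0.932, 0.363, -0.0], [0.363, -0.932, 0.001], [0.0, -0.001, -1.0]]
contact_force: [0.3, -0.2, -0.5]
finger_gap: 0.0921
gripper_force: 0.0
```

Call:
send_rows --pt "1 0.1 -0.096 0.05 0 0 0" --pt "1 0.2 -0.19 0.1 0 0 0" --pt "1 0.3 -0.29 0.15 0 0 0" --pt "1 0.4 -0.385 0.2 0 0 0" --pt "1 0.434 -0.419 0.25 0 0 0"

```text
t: 1.35
position: [0.4619, -0.0771, 0.1396]
orientation: [[0.932, 0.363, 0.002], [0.363, -0.932, 0.0], [0.002, 0.0, -1.0]]
contact_force: [0.3, -0.1, 1.2]
finger_gap: 0.0916
gripper_force: 0.0
```

```bash
python3 - <<'E'
from workcell import r
import cv2,numpy as np
from h import cloud
c=r.capture("top"); print(r.get_state()["position"].round(4))
cv2.imwrite("pics/t1.png",cv2.resize(c["img"][110:290,300:540,::-1],(720,540)))
P=cloud(np.load("top0.npz")); X,Y,Z=np.moveaxis(P,-1,0)
m=(Z>.013)&(Z<.024)&(X>.38)&(X<.68)&(Y>-.34)&(Y<-.15)
k,l,st,_=cv2.connectedComponentsWithStats(m.astype(np.uint8))
for i in range(1,k):
  if st[i,4]>60: print(st[i],cv2.minAreaRect(P[l==i][:,:2].astype(np.float32)))
E
```

```text
[ 0.461  -0.0749  0.1362]
[399 138  58 102 504] ((0.5344111919403076, -0.23986712098121643), (0.22251325845718384, 0.09274320304393768), 9.443436622619629)
[410 155  22  10 127] ((0.5986835956573486, -0.22550012171268463), (0.014009810984134674, 0.04895066097378731), 10.6788969039917)
```

View pics/t1.png

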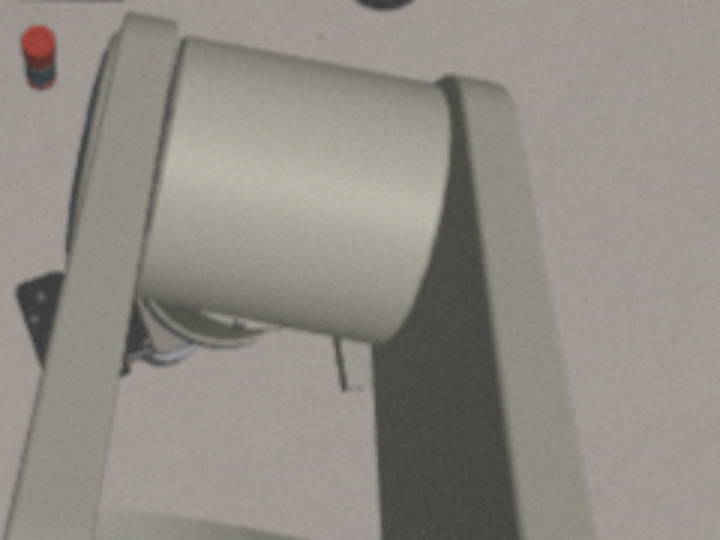

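The arm now hides the tin from the top camera. The tray fit matches its true size (222 x 93 mm), centred at (0.534, -0.240) with a yaw of 9.4°. Next I go straight down and grip the near tin.

Call:
send_rows --pt "1 0 0 0.1 0 0 0" --pt "1 0 0 0.2 0 0 0" --pt "1 0 0 0.28 0 0 0" --pt "1 0 0 0.34 0 0 0" --pt "1 0 0 0.37 0 0 0"

```text
t: 1.82
position: [0.4588, -0.0796, 0.0264]
orientation: [[0.932, 0.363, -0.004], [0.363, -0.932, 0.001], [-0.003, -0.002, -1.0]]
contact_force: [-0.9, -0.1, 0.1]
finger_gap: 0.0916
gripper_force: 0.0
```

Call:
send_rows --pt "0.5 0 0 0 0 0 0" --pt "0.4 0 0 0 0 0 0" --pt "0.4 0 0 0 0 0 0" --pt "0.4 0 0 0 0 0 0" --pt "0.4 0 0 0 0 0 0"

```text
t: 2.23
position: [0.4612, -0.08, 0.0296]
orientation: [[0.932, 0.362, 0.002], [0.362, -0.932, -0.0], [0.002, 0.001, -1.0]]
contact_force: [-1.1, 1.9, 0.9]
finger_gap: 0.0609
gripper_force: 0.5
```

Call:
send_rows --pt "0.4 0 0 0 0 0 0" --pt "0.4 0 0 0 0 0 0" --pt "0.4 0 0 0 0 0 0" --pt "0.4 0 0 0 0 0 0" --pt "0.4 0 0 0 0 0 0"

```text
t: 2.65
position: [0.4609, -0.0799, 0.0294]
orientation: [[0.932, 0.362, 0.001], [0.362, -0.932, -0.0], [0.001, 0.001, -1.0]]
contact_force: [-1.4, 0.9, 7.6]
finger_gap: 0.0552
gripper_force: 30.0
```

Call:
send_rows --pt "0.4 0 0 -0.04 0 0 0" --pt "0.4 0 0 -0.09 0 0 0" --pt "0.4 0 0 -0.14 0 0 0" --pt "0.4 0 0 -0.18 0 0 0" --pt "0.4 0 0 -0.2 0 0 0"

```text
t: 3.07
position: [0.4612, -0.08, 0.0901]
orientation: [[0.932, 0.362, 0.002], [0.362, -0.932, -0.0], [0.002, 0.001, -1.0]]
contact_force: [0.3, -0.2, -0.1]
finger_gap: 0.0552
gripper_force: 30.0
```

Call:
send_rows --pt "0.4 0 0 0 0 0 0" --pt "0.4 0 0 0 0 0 0" --pt "0.4 0 0 0 0 0 0" --pt "0.4 0 0 0 0 0 0" --pt "0.4 0 0 0 0 0 0"

```text
t: 3.48
position: [0.46, -0.0798, 0.0879]
orientation: [[0.932, 0.362, -0.001], [0.362, -0.932, 0.0], [-0.001, -0.001, -1.0]]
contact_force: [-1.0, 0.7, -1.2]
finger_gap: 0.055
gripper_force: 30.0
```

```bash
python3 - <<'E'
from workcell import r
s=r.get_state(); print(s["t"],s["contact_force"],s["moment"],s["joint_torque"],s["position"],s["finger_gap"])
E
```

```text
3.4833 [-1.04164435  0.6881631  -1.22231703] [ 0.01369394 -0.00290236 -0.04959821] [ 3.31930596e-05 -4.57899678e+01 -2.43481582e+01  3.70077125e-02
 -5.79919608e-02 -2.64068121e-04] [ 0.45999238 -0.07981159  0.08794564] 0.05496921933406584
```

It reads about 1.2 N while held still, so this is the empty tin. I'll put it back and take the other.

Call:
send_rows --pt "0.4 0 0 0.06 0 0 0" --pt "0.4 0 0 0.11 0 0 0" --pt "0.4 0 0 0.15 0 0 0" --pt "0.4 0 0 0.18 0 0 0" --pt "0.4 0 0 0.19 0 0 0"

```text
t: 3.9
position: [0.4594, -0.0797, 0.0301]
orientation: [[0.932, 0.362, -0.002], [0.362, -0.932, 0.0], [-0.002, -0.001, -1.0]]
contact_force: [-0.3, 0.4, -0.5]
finger_gap: 0.055
gripper_force: 30.0
```

Call:
send_rows --pt "0.4 0 0 0.003 0 0 0" --pt "0.4 0 0 0.006 0 0 0" --pt "0.4 0 0 0.008 0 0 0" --pt "0.4 0 0 0.008 0 0 0" --pt "0.4 0 0 0.008 0 0 0"

```text
t: 4.32
position: [0.4608, -0.0799, 0.0296]
orientation: [[0.932, 0.362, 0.001], [0.362, -0.932, -0.0], [0.001, 0.0, -1.0]]
contact_force: [-0.2, -0.2, -0.8]
finger_gap: 0.0546
gripper_force: 30.0
```

Call:
send_rows --pt "0.4 0 0 0.003 0 0 0" --pt "0.4 0 0 0.004 0 0 0" --pt "0.4 0 0 0.004 0 0 0" --pt "0.6 0 0 0.004 0 0 0" --pt "0.8 0 0 0.004 0 0 0"

```text
t: 4.73
position: [0.461, -0.08, 0.0289]
orientation: [[0.932, 0.362, 0.001], [0.362, -0.932, -0.0], [0.001, 0.001, -1.0]]
contact_force: [0.7, -0.9, 1.1]
finger_gap: 0.0595
gripper_force: 0.0
```

Call:
send_rows --pt "1 0 0 0 0 0 0" --pt "1 0 0 0 0 0 0" --pt "1 0 0 0 0 0 0" --pt "1 0 0 0 0 0 0" --pt "1 0 0 0 0 0 0"

```text
t: 5.15
position: [0.4604, -0.0799, 0.0279]
orientation: [[0.932, 0.362, -0.0], [0.362, -0.932, 0.0], [-0.0, -0.0, -1.0]]
contact_force: [0.4, -0.1, -0.2]
finger_gap: 0.0916
gripper_force: 0.0
```

Call:
send_rows --pt "1 0 0 -0.08 0 0 0" --pt "1 0 0 -0.18 0 0 0" --pt "1 0 0 -0.28 0 0 0" --pt "1 0 0 -0.36 0 0 0" --pt "1 0 0 -0.4 0 0 0"

```text
t: 5.57
position: [0.4618, -0.0801, 0.1509]
orientation: [[0.932, 0.362, 0.004], [0.362, -0.932, -0.001], [0.003, 0.002, -1.0]]
contact_force: [0.9, -0.1, 0.0]
finger_gap: 0.0918
gripper_force: 0.0
```

Call:
send_rows --pt "1 0.045 -0.12 0 0 0 0" --pt "1 0.09 -0.24 0 0 0 0" --pt "1 0.14 -0.36 0 0 0 0" --pt "1 0.185 -0.48 0 0 0 0" --pt "1 0.202 -0.52 0 0 0 0"

```text
t: 5.98
position: [0.4601, 0.0911, 0.1481]
orientation: [[0.932, 0.364, 0.0], [0.364, -0.932, 0.001], [0.001, -0.001, -1.0]]
contact_force: [-0.1, 0.4, 0.4]
finger_gap: 0.0924
gripper_force: 0.0
```

Call:
send_rows --pt "1 0.045 -0.12 0 0 0 0" --pt "1 0.09 -0.24 0 0 0 0" --pt "1 0.14 -0.36 0 0 0 0" --pt "1 0.185 -0.48 0 0 0 0" --pt "1 0.202 -0.52 0 0 0 0"

```text
t: 6.4
position: [0.4604, 0.2591, 0.1481]
orientation: [[0.931, 0.364, 0.001], [0.364, -0.931, 0.002], [0.001, -0.001, -1.0]]
contact_force: [0.7, -0.2, 0.8]
finger_gap: 0.0919
gripper_force: 0.0
```

```bash
python3 - <<'E'
from workcell import r
import cv2,numpy as np
from h import cloud
c=r.capture("top"); print(r.get_state()["position"].round(4))
P=cloud(c);X,Y,Z=np.moveaxis(P,-1,0)
m=(c["z_map"]>0)&(Z>.052)&(Z<.068)&(X>.35)&(X<.55)&(Y>-.2)&(Y<.05)
k,l,st,_=cv2.connectedComponentsWithStats(m.astype(np.uint8))
for i in range(1,k):
  if st[i,4]>60: q=P[l==i]; print(st[i],cv2.minEnclosingCircle(q[:,:2].astype(np.float32)),np.median(q[:,2]))
E
```

```text
[0.4605 0.2592 0.148 ]
[344 203  27  27 549] ((0.4621127247810364, -0.07975225150585175), 0.027908090502023697) 0.06092382400278662
```

Call:
send_rows --pt "1 -0.005 0.012 0.1 0 0 0" --pt "1 -0.005 0.012 0.2 0 0 0" --pt "1 -0.005 0.012 0.3 0 0 0" --pt "1 -0.005 0.012 0.37 0 0 0" --pt "1 -0.005 0.012 0.398 0 0 0"

```text
t: 6.87
position: [0.4583, 0.249, 0.0257]
orientation: [[0.932, 0.362, -0.004], [0.362, -0.932, -0.002], [-0.005, 0.001, -1.0]]
contact_force: [-0.5, -0.4, 0.1]
finger_gap: 0.0922
gripper_force: 0.0
```

Call:
send_rows --pt "0.5 0 0 0 0 0 0" --pt "0.4 0 0 0 0 0 0" --pt "0.4 0 0 0 0 0 0" --pt "0.4 0 0 0 0 0 0" --pt "0.4 0 0 0 0 0 0"

```text
t: 7.28
position: [0.4612, 0.2517, 0.03]
orientation: [[0.932, 0.362, 0.002], [0.362, -0.932, 0.002], [0.003, -0.001, -1.0]]
contact_force: [-2.1, 5.9, 3.9]
finger_gap: 0.0605
gripper_force: 2.6
```

Call:
send_rows --pt "0.4 0 0 0 0 0 0" --pt "0.4 0 0 0 0 0 0" --pt "0.4 0 0 0 0 0 0" --pt "0.4 0 0 0 0 0 0" --pt "0.4 0 0 0 0 0 0" --force 40

```text
t: 7.7
position: [0.4612, 0.2519, 0.0299]
orientation: [[0.932, 0.362, 0.002], [0.362, -0.932, 0.002], [0.003, -0.001, -1.0]]
contact_force: [-1.4, 3.6, 9.2]
finger_gap: 0.0548
gripper_force: 40.0
```

Call:
send_rows --pt "0.4 0 0 -0.04 0 0 0" --pt "0.4 0 0 -0.1 0 0 0" --pt "0.4 0 0 -0.18 0 0 0" --pt "0.4 0 0 -0.27 0 0 0" --pt "0.4 0 0 -0.35 0 0 0"

```text
t: 8.12
position: [0.4596, 0.2504, 0.1346]
orientation: [[0.932, 0.363, -0.001], [0.363, -0.932, -0.001], [-0.001, 0.001, -1.0]]
contact_force: [0.1, 0.1, -5.5]
finger_gap: 0.0551
gripper_force: 40.0
```

Call:
send_rows --pt "0.4 0 0 -0.05 0 0 0" --pt "0.4 0 0 -0.06 0 0 0" --pt "0.4 0 0 -0.06 0 0 0" --pt "0.4 0 0 -0.06 0 0 0" --pt "0.4 0 0 -0.06 0 0 0"

```text
t: 8.53
position: [0.4592, 0.2503, 0.1501]
orientation: [[0.932, 0.362, -0.002], [0.362, -0.932, -0.001], [-0.003, 0.0, -1.0]]
contact_force: [1.1, -0.4, -5.0]
finger_gap: 0.0544
gripper_force: 40.0
```

It reads about 5.3 N, so this is the full tin. I'll carry it over to the tray.

Call:
send_rows --pt "0.4 -0.015 0.06 0 0 0 0" --pt "0.4 -0.05 0.18 0 0 0 0" --pt "0.4 -0.08 0.3 0 0 0 0" --pt "0.4 -0.11 0.42 0 0 0 0" --pt "0.4 -0.142 0.532 0 0 0 0"

```text
t: 8.95
position: [0.4776, 0.085, 0.1503]
orientation: [[0.932, 0.363, -0.002], [0.363, -0.932, -0.001], [-0.002, -0.0, -1.0]]
contact_force: [0.6, -0.3, -5.4]
finger_gap: 0.0547
gripper_force: 40.0
```

Call:
send_rows --pt "0.4 -0.029 0.107 0 0 0 0" --pt "0.4 -0.057 0.214 0 0 0 0" --pt "0.4 -0.085 0.32 0 0 0 0" --pt "0.4 -0.114 0.426 0 0 0 0" --pt "0.4 -0.142 0.532 0 0 0 0"

```text
t: 9.37
position: [0.4955, -0.079, 0.1502]
orientation: [[0.932, 0.362, -0.002], [0.362, -0.932, 0.0], [-0.002, -0.001, -1.0]]
contact_force: [0.4, -0.1, -4.2]
finger_gap: 0.0548
gripper_force: 40.0
```

Call:
send_rows --pt "0.4 -0.03 0.11 0 0 0 0" --pt "0.4 -0.06 0.23 0 0 0 0" --pt "0.4 -0.09 0.35 0 0 0 0" --pt "0.4 -0.125 0.47 0 0 0 0" --pt "0.4 -0.142 0.532 0 0 0 0"

```text
t: 9.78
position: [0.5142, -0.2453, 0.1501]
orientation: [[0.932, 0.361, -0.001], [0.361, -0.932, -0.001], [-0.001, 0.0, -1.0]]
contact_force: [0.6, 0.1, -4.6]
finger_gap: 0.0546
gripper_force: 40.0
```

Call:
send_rows --pt "0.4 0 0 0 0 0 0" --pt "0.4 0 0 0 0 0 0" --pt "0.4 0 0 0 0 0 0" --pt "0.4 0 0 0 0 0 0" --pt "0.4 0 0 0 0 0 0"

```text
t: 10.2
position: [0.5144, -0.2404, 0.1513]
orientation: [[0.932, 0.364, -0.001], [0.364, -0.932, 0.001], [-0.0, -0.001, -1.0]]
contact_force: [-0.8, 0.1, -4.7]
finger_gap: 0.0548
gripper_force: 40.0
```

```bash
python3 - <<'E'
from workcell import r
import cv2
c=r.capture("scene"); s=r.get_state(); print(s["position"].round(4),s["contact_force"])
cv2.imwrite("pics/s1.png",c["img"][60:260,240:480,::-1].repeat(3,0).repeat(3,1)[:600,:720])
E
```

```text
[ 0.5146 -0.2406  0.1514] [-0.0902364  -0.56825657 -4.70529266]
```

View pics/s1.png

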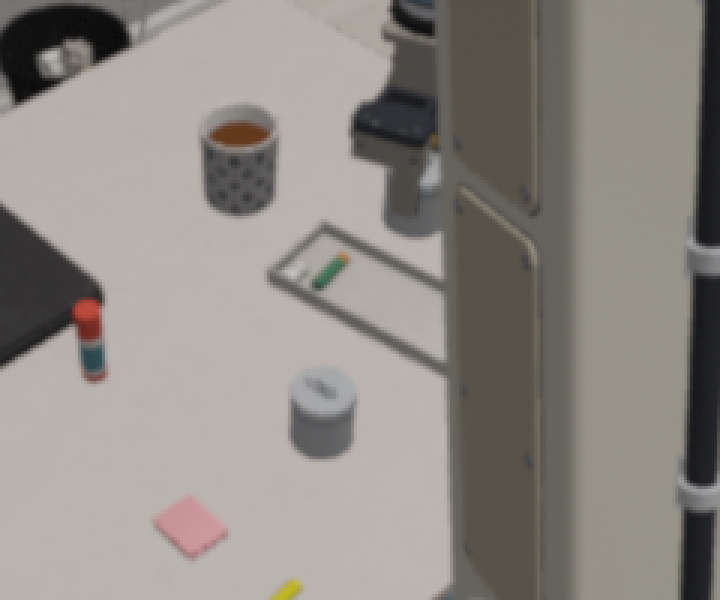

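The full tin hangs upright in the gripper at crop pixel (412,200). The empty tin stands on the desk at (323,412), and the tray in between is clear. I'll lower it now.

Call:
send_rows --pt "0.4 0 0 0.08 0 0 0" --pt "0.4 0 0 0.17 0 0 0" --pt "0.4 0 0 0.26 0 0 0" --pt "0.4 0 0 0.32 0 0 0" --pt "0.4 0 0 0.36 0 0 0"

```text
t: 10.67
position: [0.5137, -0.2404, 0.0417]
orientation: [[0.932, 0.363, -0.002], [0.363, -0.932, 0.001], [-0.002, -0.002, -1.0]]
contact_force: [-0.7, 0.2, -5.7]
finger_gap: 0.0547
gripper_force: 40.0
```

Call:
send_rows --pt "0.4 0 0 0 0 0 0" --pt "0.4 0 0 0.004 0 0 0" --pt "0.4 0 0 0.008 0 0 0" --pt "0.4 0 0 0.01 0 0 0" --pt "0.4 0 0 0.01 0 0 0"

```text
t: 11.08
position: [0.5153, -0.2419, 0.0416]
orientation: [[0.932, 0.362, 0.002], [0.362, -0.932, -0.001], [0.001, 0.001, -1.0]]
contact_force: [-0.3, -0.3, -5.6]
finger_gap: 0.055
gripper_force: 40.0
```

Call:
send_rows --pt "0.4 0 0 0.005 0 0 0" --pt "0.4 0 0 0.01 0 0 0" --pt "0.4 0 0 0.015 0 0 0" --pt "0.4 0 0 0.02 0 0 0" --pt "0.4 0 0 0.02 0 0 0"

```text
t: 11.5
position: [0.5144, -0.2416, 0.0342]
orientation: [[0.932, 0.362, -0.0], [0.362, -0.932, 0.0], [-0.0, -0.0, -1.0]]
contact_force: [0.1, 0.0, -5.3]
finger_gap: 0.0549
gripper_force: 40.0
```

Call:
send_rows --pt "0.4 0 0 0.002 0 0 0" --pt "0.4 0 0 0.004 0 0 0" --pt "0.4 0 0 0.005 0 0 0" --pt "0.4 0 0 0.006 0 0 0" --pt "0.4 0 0 0.006 0 0 0"

```text
t: 11.92
position: [0.5146, -0.2417, 0.033]
orientation: [[0.932, 0.362, -0.0], [0.362, -0.932, 0.0], [-0.0, -0.0, -1.0]]
contact_force: [-1.3, -0.1, -2.4]
finger_gap: 0.0545
gripper_force: 40.0
```

Contact: the load is transferring to the tray. I'll lower a touch more and release.

Call:
send_rows --pt "0.4 0 0 0.002 0 0 0" --pt "0.4 0 0 0.003 0 0 0" --pt "0.4 0 0 0.003 0 0 0" --pt "0.55 0 0 0.003 0 0 0" --pt "0.7 0 0 0.003 0 0 0"

```text
t: 12.33
position: [0.5151, -0.2419, 0.0327]
orientation: [[0.932, 0.362, 0.001], [0.362, -0.932, -0.0], [0.001, 0.001, -1.0]]
contact_force: [-0.3, 0.2, 0.5]
finger_gap: 0.0596
gripper_force: 0.0
```

Call:
send_rows --pt "0.9 0 0 0 0 0 0" --pt "1 0 0 0 0 0 0" --pt "1 0 0 0 0 0 0" --pt "1 0 0 0 0 0 0" --pt "1 0 0 0 0 0 0"

```text
t: 12.75
position: [0.5147, -0.2417, 0.0319]
orientation: [[0.932, 0.362, 0.0], [0.362, -0.932, -0.0], [0.0, 0.0, -1.0]]
contact_force: [-0.8, -0.4, 0.1]
finger_gap: 0.0912
gripper_force: 0.0
```

Call:
send_rows --pt "1 0 0 -0.06 0 0 0" --pt "1 0 0 -0.15 0 0 0" --pt "1 0 0 -0.27 0 0 0" --pt "1 0 0 -0.4 0 0 0" --pt "1 0 0 -0.5 0 0 0"

```text
t: 13.17
position: [0.515, -0.2418, 0.1845]
orientation: [[0.932, 0.362, 0.001], [0.362, -0.932, -0.001], [0.001, 0.001, -1.0]]
contact_force: [0.6, 0.2, 0.2]
finger_gap: 0.0921
gripper_force: 0.0
```

Call:
send_rows --pt "1 0.1 -0.1 0 0 0 0" --pt "1 0.2 -0.2 0 0 0 0" --pt "1 0.25 -0.3 0 0 0 0" --pt "1 0.25 -0.4 0 0 0 0" --pt "1 0.25 -0.5 0 0 0 0"

```text
t: 13.58
position: [0.5303, -0.073, 0.1818]
orientation: [[0.932, 0.363, 0.0], [0.363, -0.932, 0.0], [0.0, 0.0, -1.0]]
contact_force: [-0.4, 0.3, -1.2]
finger_gap: 0.092
gripper_force: 0.0
```

Call:
send_rows --pt "1 0 -0.1 0 0 0 0" --pt "1 0 -0.2 0 0 0 0" --pt "1 0 -0.3 0 0 0 0" --pt "1 0 -0.4 0 0 0 0" --pt "1 0 -0.4 0 0 0 0"

```text
t: 14.0
position: [0.4846, 0.0406, 0.1817]
orientation: [[0.931, 0.364, -0.001], [0.364, -0.931, 0.001], [-0.001, -0.002, -1.0]]
contact_force: [1.1, 0.1, -0.2]
finger_gap: 0.092
gripper_force: 0.0
```

```bash
python3 - <<'E'
from workcell import r
import cv2,numpy as np
from h import cloud
c=r.capture("top"); print(r.get_state()["position"].round(4))
cv2.imwrite("pics/t2.png",c["img"][:,:,::-1])
P=cloud(c);X,Y,Z=np.moveaxis(P,-1,0)
m=(c["z_map"]>0)&(Z>.052)&(Z<.07)&(X>.35)&(X<.6)&(Y>-.33)&(Y<.05)
k,l,st,_=cv2.connectedComponentsWithStats(m.astype(np.uint8))
for i in range(1,k):
  if st[i,4]>60:
    q=P[l==i]; (x,y),R=cv2.minEnclosingCircle(q[:,:2].astype(np.float32)); a=np.radians(9.44); d=np.array([x-.534,y+.240])
    print(st[i],x,y,R,np.median(q[:,2]),"tray",d@[np.cos(a),np.sin(a)],d@[-np.sin(a),np.cos(a)])
E
```

```text
[0.4858 0.039  0.182 ]
[420 180  27  27 562] 0.5153682231903076 -0.24147777259349823 0.027940690517425537 0.06364677557212967 tray -0.01862183978929757 0.0015981244588643227
[353 203  18  27 357] 0.46211034059524536 -0.0798541009426117 0.027833007276058197 0.06090013605404432 tray -0.044649843979245436 0.16976814644349472
```

View pics/t2.png

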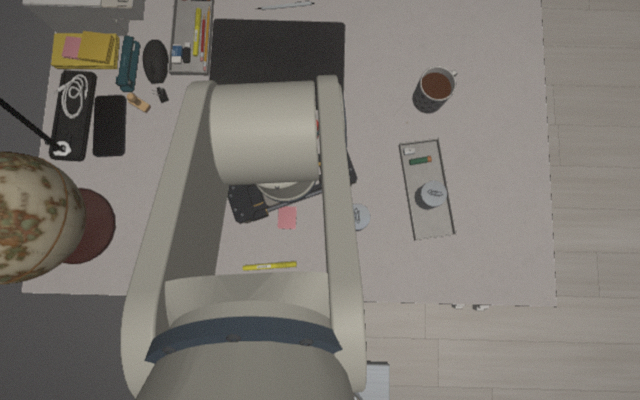

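The full tin stands on the tray's middle line at about (433,194), lid 63.6 mm high, and the empty tin is back at its place near (360,217). The gripper touches nothing.

```bash
python3 -c "
from workcell import r
print(r.sign_off())"
```

```text
the job is handed in; nothing more can be done
None
```

The full tin (about 5.3 N when lifted, against 1.2 N for the other) is standing in the free part of the pen tray, the empty one is back within about 4 mm of its start, and the job is handed in; no verdict was shown.

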